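# Shut and latch the filter housing

## Robot

A 6-joint arm with a two-finger parallel gripper is mounted at the origin on the work surface. World frame = base frame: x ahead of the robot, y to its left, z up, the work surface at z = 0. Lengths are in m, angles in degrees, forces in N, time in s.
With the tool pointing down it reaches from about 0.375 to 0.9 m from the base axis. Payload 3.1 kg.
Tool frame: the origin (TCP) lies where the fingers leave the gripper's body, on its centre line; the fingertips stand 70 mm ahead of it and the grasp point (between the pads) lies 51 mm ahead of it; z points along the fingers, y is the line along which they close (so a half turn about z gives the same grasp; the last joint's range is limited). The gripper opens to 87 mm and grips with 3 to 60 N. Pads are 19 mm wide; open, the fingers measure 117 mm over their backs; the gripper's body (75 mm by 190 mm) begins 51 mm behind the grasp point.
Start: joints at [60.304, 30.224, 82.088, -0, 67.689, -10.227], TCP at [0.208, 0.589, 0.292] pointing down, gripper open.
Joint ranges: [-176.69, 176.69], [-43.24, 126.21], [12.49, 139.97], [-82, 262], [0, 151.66], [-163.58, 163.58]. Speed limits (degrees/s): [159.86, 159.86, 180, 180, 180, 180].

## Interface

Orientations are given as a 3x3 rotation matrix whose columns are the frame's x, y, z axes.
In Python, from rig import readout, capture, calibration, bot, look_for gives the robot as it stands. The module is installed in compiled form; this text tells all that it offers.
- The arm moves only by the shell command python3 -m pendant 'ROWS'. ROWS is JSON, a list of rows, each a list of 7 numbers: the shift along the tool's x, y, z normalised to -1 to 1, where 1 is 200 mm, then the turn, a rotation vector about the tool's x, y, z normalised to -1 to 1, where 1 is 180 degrees, then the closure, from -1 (fully open) to 1 (shut). In form: [[dx, dy, dz, ax, ay, az, grip], ...]. A call has 1 to 8 rows; each row is the pose to reach, as a shift and turn from the pose commanded when the call began, along the tool's axes at that moment, turning the shorter way round; what a row does not reach only later rows make up. A row lasts 1/10 s, in which the tool goes at most 50 mm and 8.59 degrees, less where a joint would pass 70% of its speed; a pose out of reach is approached as far as the arm can. A call with a number of a shift or a turn outside -1 to 1 is refused whole. A call with a gripper value outside its range is refused whole. The fingers move at their own pace and stop on an object; the grip force is fixed at half the most. Time passes only in rows, so rows that repeat a pose let the fingers close. It gives the time, the measured TCP pose, the force, the opening and the grip force at its end, in the units of the state.
- readout.read_state(): the state, without advancing time (a new reading comes with each control period).
- capture(name): name is "side" or "top"; returns (picture, depth): 480x640x3 uint8, red, green, blue; 480x640 float32, m along the optical axis (not along the pixel's ray), 0 where there is no reading.
- calibration(name): a dict with "mtx" (3x3 intrinsics, pixels), "T" (4x4, takes a point from camera to world coordinates). Camera axes: x right, y down, z forward; pixel columns grow to the right and rows downward; lengths in m; the calibration is good to about 2 mm. A picture is of the moment at which its call begins. calibration takes no time and is no camera call.
- bot.hand_in(): hands the job in; it is judged then, once.
Trained networks look in the newest picture that a camera, given by its name, has taken for a name from the list of things; names that differ only in an ending like _2 or _b are one class to them, and where a whole thing is asked for, a point or a joint stands for the part that bears it (a point fixed in the world has none). Each returns a list of dicts, best first, with "conf" (0 to 1); they miss things now and then, are a little off and sometimes report something else, mostly with a low value. They report only what shows in the picture. A call takes as long as a camera call.
- look_for(thing, camera): "extent" ([left, top, right, bottom] in pixels, round what is visible of it).
The state is a dict: "time_s": time; "joint_positions": joint angles; "qvel": joint speeds; "tau": joint torques, N m; "position": TCP position; "tcp_rot": TCP orientation; "force": force on the tool from outside, world axes, zero at the start; "moment": the same for the moment, N m; "opening": opening from 0.0 (shut) to 1.0 (fully open); "grasp_force": force on a finger pad.
Only numpy, scipy, OpenCV 4.12 (cv2) and the standard library are available. Lean on these libraries where they do the work, as an engineer would, in place of code of your own. Each camera call takes 0.05 s, during which the arm holds its last target. There are 200 camera calls.

## Task

Lower the open cover of the red purge-gas filter housing until it is shut. Then lock it with its sprung quarter-turn stud: push the blue wing in gently until it bottoms, turn it a quarter turn clockwise to its stop while holding it in, and let go so that it springs back into its lock. Never force the stud, and leave the gauge, pendant, tee fitting and clamp beside the housing where they are.

Things in the scene. Friction and masses are not known exactly. Their poses are not given: they have to be found in the camera images.
- housing: Open red box fixed to the bench, 200 (x) x 240 (y) x 90 mm high. Origin: centre of its underside on the bench; x points away from the robot to the hinge side, y to the left, z up. Its yaw varies by up to 0.3 rad.
- cover (a joint): Angle (rad) of the aluminium cover, 200 x 240 x 8 mm, hinged along the housing's far (+x) top edge: 0 = shut (top face 98.5 mm above the bench), positive = raised. It starts 0.35 to 0.75 rad open, and a stiff hinge holds it wherever it is left. About 3 N pressed down on its outer face, anywhere more than 100 mm from the hinge, shuts it.
- cover_hinge (a point): Point on the hinge line, mid-way along y; 100 mm beyond the housing's centre, 90.5 mm above the bench.
- cover_edge (a point): Middle of the cover's free edge on its outer (top) face, 200 mm from the hinge. With the cover shut it is on the robot's side.
- stud_grip (a point): Centre of the stud's blue wing: 10 mm thick, 36 long, 24 high, 155 mm from the hinge on the cover's middle line; with the stud out, 44 mm above the cover's top face. Its z is the stud axis out of the cover, y along the wing, x across its thickness. Unlocked, the wing lies along the housing's y (red dot); locked, along the housing's x (green dot).
- stud_push (a joint): How far (m) the stud is pushed in; 0 = out. Spring: 4 N at 0, then 0.3 N per mm. Cover shut and wing unlocked, it bottoms after 11 to 24 mm (differs per housing, not visible: feel for the sudden rise of force). It turns only within 1.5 mm of the bottom; locked and let go, it springs back about 4 mm from the bottom and no further.
- stud_turn (a joint): Turn (rad) of the stud: 0 = unlocked, growing clockwise seen from above, hard stop at 1.66; it locks from 1.4 up. It turns stiffly (0.03 N m) and stays as left. If turned more than about 0.15 before it is pushed in, its pin misses the slot in the receptacle below.
- pin: Steel cross-pin of the stud, under the cover, parallel to the wing, 22 mm long; origin at its middle, 66 mm below stud_grip. It enters a slot in a brass receptacle, which breaks if the pin bears on it with over 20 N: pressed too hard at the bottom, or turned against the slot when not deep enough. Pushing the stud slowly, with 14 to 20 N in all, is right.
- gauge: Bystander: black dial gauge lying face up, 84 mm diameter, 34 mm high; origin under its centre.
- pendant: Bystander: black hand control, 155 x 62 x 26 mm; origin under its centre.
- tee: Bystander: steel tee tube fitting, 90 x 60 x 28 mm; origin under its middle.
- clamp: Bystander: blue screw clamp lying flat, about 130 x 80 x 20 mm; origin under its middle.
- stud_disc (a point): Centre of the top of the black disc on which the wing stands, 12 mm below stud_grip: 44 mm diameter, 6 mm thick, moves and turns with the wing. Fingers that straddle the wing may press on this disc.

How it is judged (in metres and radians):
On the way, in this order (a step that is already met when the one before it is completed fails the run):
1. the cover is shut, with the stud still unlocked (value of joint cover below 0.03 rad and value of joint stud_turn below 0.3 rad), for 0.1 s.
2. the stud is pushed in and turned a quarter turn (value of joint cover below 0.03 rad and value of joint stud_push above 0.0055 m and value of joint stud_turn above 1.4 rad), for 0.1 s.
At the end, for the whole second after the job is handed in: The cover is shut (within 0.03 rad) and the released stud is locked: turned at least 1.4 rad clockwise and held in by its receptacle (still pushed in by more than 5.5 mm) (all of step 2); the robot touches nothing.
It fails at once if the stud's pin bears on the receptacle with more than 20 N (contact force between pin and anything else above 20 N).
It fails at once if a bystander is moved more than 20 mm (distance of any of gauge, pendant, tee, clamp from where it was at the start of the episode above 0.02 m).
It also fails if it takes over 48 s, if anything falls off the work surface, if the arm or the gripper's body presses on something with over 40 N, if the wrist force passes 120 N, or if a joint passes its speed limit or range.

## Working session

There is one attempt and no reset: what is moved stays moved. The work goes in short steps, Python scripts to look and compute and a shell command to move; the robot and the scene stay as the last step left them, time stands still between calls to the robot, and variables do not carry over. Pictures are saved under pics/ and viewed, at most 10 in all, crops included, and the job is handed in when it is done.

```bash
mkdir -p pics; cat > h.py <<'E'
import numpy as np,cv2
from rig import readout,capture,calibration,bot,look_for
def world(cam,d,u,v):
    c=calibration(cam);z=d[int(v),int(u)];K=c["mtx"]
    return (c["T"]@np.array([(u-K[0,2])/K[0,0]*z,(v-K[1,2])/K[1,1]*z,z,1]))[:3]
def cloud(cam,d):
    c=calibration(cam);K=c["mtx"];v,u=np.mgrid[:480,:640]
    p=np.stack([(u-K[0,2])/K[0,0]*d,(v-K[1,2])/K[1,1]*d,d],-1)
    return p@c["T"][:3,:3].T+c["T"][:3,3]
E
python3 - <<'E'
from h import *
s=readout.read_state();print(s)
for n in("side","top"):
    p,d=capture(n);cv2.imwrite(f"pics/{n}0.png",p[:,:,::-1]);np.save(f"{n}0.npy",d)
    print(n,calibration(n)["T"].round(3).tolist())
    for t in("housing","cover","stud_grip","cover_edge","gauge","pendant","tee","clamp"):
        for r in look_for(t,n)[:1]:
            e=np.array(r["extent"]);u,v=(e[0]+e[2])/2,(e[1]+e[3])/2
            print(t,round(r["conf"],2),e.round(),world(n,d,u,v).round(3))
E
```

```text
{'time_s': 0.0, 'joint_positions': array([ 6.03034580e+01,  3.02794217e+01,  8.21555389e+01, -1.05270323e-03,
        6.76886047e+01, -1.02285969e+01]), 'qvel': array([-0.00374332,  0.04320506,  0.07296839, -0.05110356,  0.0336099 ,
       -0.01310269]), 'tau': array([ 3.16994083e-04, -4.40037239e+01, -1.76591402e+01,  6.34055422e-02,
        5.82486601e-02, -1.65975707e-04]), 'position': array([0.20799953, 0.58876359, 0.29127128]), 'tcp_rot': array([[-9.42830234e-01,  3.33271720e-01, -1.05363858e-03],
       [ 3.33273184e-01,  9.42828427e-01, -1.88179461e-03],
       [ 3.66251476e-04, -2.12536233e-03, -9.99997674e-01]]), 'force': array([-0.31609832,  0.32912719, -0.45864063]), 'moment': array([ 0.0345385 , -0.01179325,  0.01716006]), 'grasp_force': 0.0, 'opening': 0.9972858551707405}
side [[-0.992, -0.092, 0.091, 0.502], [-0.129, 0.751, -0.648, 0.81], [-0.009, -0.654, -0.756, 1.048], [0.0, 0.0, 0.0, 1.0]]
housing 0.96 [288. 169. 372. 290.] [0.576 0.045 0.178]
cover 0.93 [290. 167. 353. 269.] [ 0.602 -0.007  0.161]
stud_grip 0.58 [323. 194. 340. 208.] [ 0.579 -0.006  0.224]
cover_edge 0.7 [286. 167. 357. 269.] [ 0.604 -0.006  0.162]
gauge 0.72 [313. 296. 345. 337.] [0.561 0.195 0.033]
pendant 0.74 [323. 192. 339. 208.] [ 0.581 -0.011  0.223]
tee 0.72 [308. 349. 347. 380.] [0.55  0.314 0.022]
clamp 0.92 [285. 165. 330. 186.] [ 0.687 -0.33   0.003]
top [[-0.018, -0.989, 0.146, 0.494], [-1.0, 0.018, -0.006, 0.028], [0.003, -0.146, -0.989, 0.987], [0.0, 0.0, 0.0, 1.0]]
cover 0.62 [275. 200. 420. 299.] [ 0.588 -0.022  0.229]
stud_grip 0.72 [330. 239. 360. 266.] [ 0.583 -0.018  0.224]
cover_edge 0.56 [457. 182. 501. 248.] [ 0.687 -0.329  0.   ]
gauge 0.57 [218. 259. 272. 296.] [0.556 0.181 0.037]
pendant 0.72 [405. 227. 448. 301.] [ 0.578 -0.2    0.026]
tee 0.57 [170. 260. 208. 306.] [0.548 0.302 0.023]
clamp 0.6 [457. 184. 500. 247.] [ 0.686 -0.328  0.   ]
```

```bash
python3 - <<'E'
from h import *
a=cv2.imread("pics/top0.png")[150:330,130:530]
cv2.imwrite("pics/topc.png",cv2.resize(a,(800,360),interpolation=cv2.INTER_CUBIC))
d=np.load("top0.npy");P=cloud("top",d);im=cv2.imread("pics/top0.png").astype(int)
b,g,r=im[...,0],im[...,1],im[...,2]
box=np.zeros(d.shape,bool);box[190:310,265:430]=1
# cover plane fit: gray bright pixels
m=box&(P[...,2]>.11)&(abs(r-b)<30)&(abs(r-g)<25)&(r>100)
Q=P[m]
for _ in range(5):
    c=Q.mean(0);n=np.linalg.svd(Q-c,full_matrices=False)[2][2];n*=np.sign(n[2])
    Q=P[m];Q=Q[abs((Q-c)@n)<.006]
print(len(Q),"c",c,"n",n,"tilt",np.arccos(n[2]),"yaw n dir",np.arctan2(n[1],n[0]))
rect=cv2.minAreaRect(((np.c_[Q[:,0]-c[0],Q[:,1]-c[1]])*1000).astype(np.float32));print(rect,cv2.boxPoints(rect)/1000+c[:2])
m=box&(b>r+40)&(b>g+15)
B=P[m];print("blue",len(B),B.mean(0),np.median(B,0),B[:,2].max(), ((B-c)@n).max())
mr=box&(r>g+60)&(r>b+60);print("red",len(P[mr]),P[mr].min(0),P[mr].max(0))
E
```

```text
32 c [0.54269022 0.01081265 0.57804703] n [0.95868677 0.2653196  0.10259235] tilt 1.4680231542104225 yaw n dir 0.26999538496173425
((12.38482666015625, -38.63066101074219), (86.94125366210938, 243.1517791748047), 15.750466346740723) [[ 0.48023504  0.07739305]
 [ 0.54623817 -0.15662912]
 [ 0.62991505 -0.13302904]
 [ 0.56391191  0.1009931 ]]
blue 259 [ 0.58902466 -0.01900807  0.22863092] [ 0.58825498 -0.01613541  0.2314288 ] 0.2399765081870664 0.013274985258166234
red 1483 [ 0.48623734 -0.18278724  0.00075178] [0.68502531 0.09549845 0.98706824]
```

View pics/topc.png

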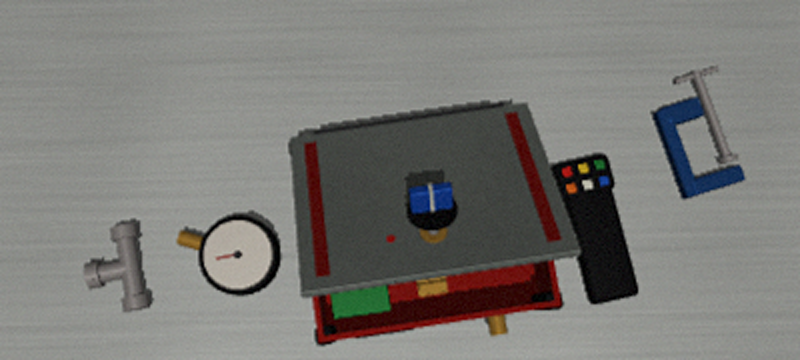

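View pics/side0.png

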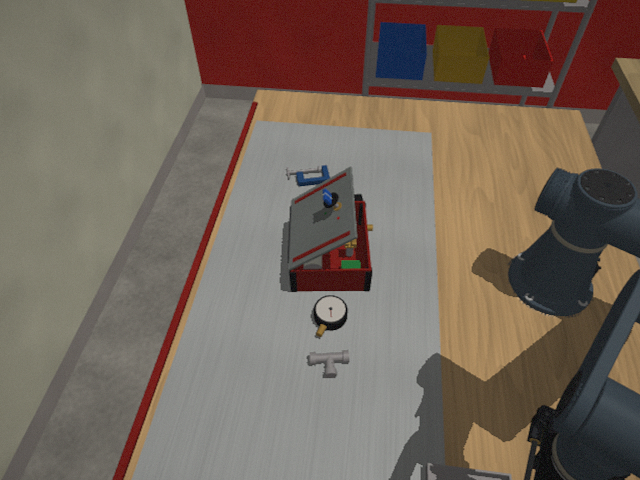

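The top view shows the raised cover with corners at about crop (302,295), (578,255), (526,102), (290,137), and the wing at (432,195) with the stud unlocked. The gauge is to the left of the housing and the pendant is close on its right. I'll fit the cover plane on its dark grey area.

```bash
python3 - <<'E'
from h import *
d=np.load("top0.npy");P=cloud("top",d);im=cv2.imread("pics/top0.png").astype(int)
f=lambda L:(np.array(L)/2+[130,150])
poly=f([(302,290),(574,252),(524,107),(293,140)]).astype(np.int32)
M=np.zeros(d.shape,np.uint8);cv2.fillPoly(M,[poly],1)
m=(M>0)&(d>0)&(np.ptp(im,axis=2)<25)&(im.mean(2)>50)
Q=P[m]
for _ in range(8):
    c=np.median(Q,0) if _==0 else Q.mean(0);n=np.linalg.svd(Q-c,full_matrices=False)[2][2];n*=np.sign(n[2])
    A=P[m];Q=A[abs((A-c)@n)<(.02 if _<3 else .005)]
print(len(Q),c,n,"angle",np.arccos(n[2]),"ndir",np.arctan2(n[1],n[0]))
K=calibration("top")["mtx"];T=calibration("top")["T"]
def hit(u,v,c=c,n=n):
    r=T[:3,:3]@[(u-K[0,2])/K[0,0],(v-K[1,2])/K[1,1],1];o=T[:3,3];return o+r*((c-o)@n)/(r@n)
C=[hit(*p) for p in f([(302,295),(578,255),(526,102),(290,137)])]
for p in C:print(p.round(4))
print([np.linalg.norm(C[i]-C[(i+1)%4]).round(4) for i in range(4)])
e=C[0]-C[1];yaw1=np.arctan2(-e[0],e[1]);print("near edge yaw",yaw1)
mb=(M>0)&(im[...,0]>im[...,2]+40)
B=P[mb&(((P-c)@n)>.03)];print("blue",len(B),B.mean(0),((B-c)@n).max())
# side-camera check of wing
E
```

```text
8065 [ 0.59745038 -0.01455498  0.16460661] [0.59926707 0.07914987 0.79662681] angle 0.6491022066042597 ndir 0.1313177095688351
[0.5096 0.0912 0.2202]
[ 0.5387 -0.1409  0.2214]
[ 0.6992 -0.1235  0.0989]
[0.6678 0.1123 0.0991]
[np.float64(0.2339), np.float64(0.2026), np.float64(0.2378), np.float64(0.2003)]
near edge yaw 0.12449349749085098
blue 256 [ 0.58873864 -0.01753558  0.23025408] 0.05944916933259619
```

```bash
cat >> h.py <<'E'
from scipy.spatial.transform import Rotation as Ro
def plan(x,y,z,yaw):  # yaw of tool y axis, rad
    s=readout.read_state();R=s["tcp_rot"];Y=np.array([np.cos(yaw),np.sin(yaw),0]);Z=np.array([0,0,-1.])
    G=np.c_[np.cross(Y,Z),Y,Z];d=R.T@(np.array([x,y,z])-s["position"])/.2
    print("t",s["time_s"],"pos",s["position"].round(4),"F",s["force"].round(2),"j6",s["joint_positions"][5].round(1),"\nrow",d.round(4),(Ro.from_matrix(R.T@G).as_rotvec()/np.pi).round(4))
E
python3 -c "
from h import *
plan(.532,.04,.32,.131)"
```

```text
t 0.9 pos [0.2083 0.5893 0.2923] F [ 0.1  -0.5   0.75] j6 -10.2 
row [-2.4414 -2.0498 -0.1387] [ 0.     -0.      0.3501]
```

```bash
python3 -m pendant '[[-1,-0.84,-0.14,0,0,0.1,1],[-1,-0.84,-0.14,0,0,0.2,1],[-1,-0.84,-0.14,0,0,0.3,1],[-1,-0.84,-0.14,0,0,0.35,1],[-1,-0.84,-0.14,0,0,0.35,1],[-1,-0.84,-0.14,0,0,0.35,1],[-1,-0.84,-0.14,0,0,0.35,1],[-1,-0.84,-0.14,0,0,0.35,1]]'; python3 -c "
from h import *
plan(.532,.04,.32,.131)"
```

```text
time_s: 1.7
position: [0.3415, 0.3634, 0.3206]
tcp_rot: [[-0.125, 0.992, 0.001], [0.992, 0.125, 0.0], [0.0, 0.001, -1.0]]
force: [0.1, 0.3, 0.2]
opening: 0.359
grasp_force: 0.0
t 1.7 pos [0.3415 0.3634 0.3206] F [0.1  0.27 0.16] j6 26.7 
row [-1.7237  0.7423  0.0029] [ 0.0002 -0.0001 -0.0017]
```

```bash
python3 -m pendant '[[-1,0.43,0,0,0,0,1],[-1,0.43,0,0,0,0,1],[-1,0.43,0,0,0,0,1],[-1,0.43,0,0,0,0,1],[-1,0.43,0,0,0,0,1],[-1,0.43,0,0,0,0,1]]'; python3 -m pendant '[[-0.72,0.31,0,0,0,0,1],[-0.72,0.31,0,0,0,0,1],[-0.72,0.31,0,0,0,0,1],[-0.72,0.31,0,0,0,0,1],[-0.72,0.31,0,0,0,0,1],[-0.72,0.31,0,0,0,0,1]]';python3 -c "
from h import *
plan(.532,.04,.29,.131)"
```

```text
time_s: 2.3
position: [0.4541, 0.175, 0.3204]
tcp_rot: [[-0.127, 0.992, 0.001], [0.992, 0.127, -0.0], [-0.0, 0.001, -1.0]]
force: [-0.8, -0.1, 0.3]
opening: 0.005
grasp_force: 0.0
time_s: 2.9
position: [0.5315, 0.0441, 0.32]
tcp_rot: [[-0.132, 0.991, -0.002], [0.991, 0.132, 0.001], [0.001, -0.002, -1.0]]
force: [-0.6, -0.6, -0.4]
opening: 0.006
grasp_force: 0.0
t 2.9 pos [0.5315 0.0441 0.32  ] F [-0.58 -0.58 -0.41] j6 -14.9 
row [-0.0208  0.0003  0.1498] [-0.0005 -0.0004  0.0005]
```

```bash
python3 -m pendant '[[-0.02,0,0.1,0,0,0,1],[-0.02,0,0.17,0,0,0,1],[-0.02,0,0.21,0,0,0,1],[-0.02,0,0.25,0,0,0,1],[-0.02,0,0.29,0,0,0,1],[-0.02,0,0.33,0,0,0,1],[-0.02,0,0.37,0,0,0,1],[-0.02,0,0.41,0,0,0,1]]'; python3 -m pendant '[[0,0,0.04,0,0,0,1],[0,0,0.08,0,0,0,1],[0,0,0.12,0,0,0,1],[0,0,0.16,0,0,0,1],[0,0,0.2,0,0,0,1],[0,0,0.24,0,0,0,1],[0,0,0.28,0,0,0,1],[0,0,0.31,0,0,0,1]]'
```

```text
time_s: 3.7
position: [0.5332, 0.0386, 0.2377]
tcp_rot: [[-0.131, 0.991, 0.0], [0.991, 0.131, -0.0], [-0.0, 0.0, -1.0]]
force: [-0.2, -0.1, 1.4]
opening: 0.006
grasp_force: 0.5
time_s: 4.5
position: [0.533, 0.0386, 0.1754]
tcp_rot: [[-0.131, 0.991, -0.001], [0.991, 0.131, 0.0], [0.0, -0.001, -1.0]]
force: [-0.6, -0.2, 0.3]
opening: 0.009
grasp_force: 0.2
```

```bash
python3 -m pendant '[[0,0,0.02,0,0,0,1],[0,0,0.03,0,0,0,1],[0,0,0.036,0,0,0,1],[0,0,0.036,0,0,0,1]]'; python3 - <<'E'
from h import *
p,d=capture("top");cv2.imwrite("pics/top1.png",p[:,:,::-1])
p,d=capture("side");cv2.imwrite("pics/s1.png",cv2.resize(p[130:330,240:460,::-1],(660,600)))
E
```

```text
time_s: 4.9
position: [0.5334, 0.0386, 0.1691]
tcp_rot: [[-0.131, 0.991, 0.0], [0.991, 0.131, -0.0], [-0.0, 0.0, -1.0]]
force: [0.7, -1.0, -0.0]
opening: 0.01
grasp_force: 0.0
```

View pics/s1.png

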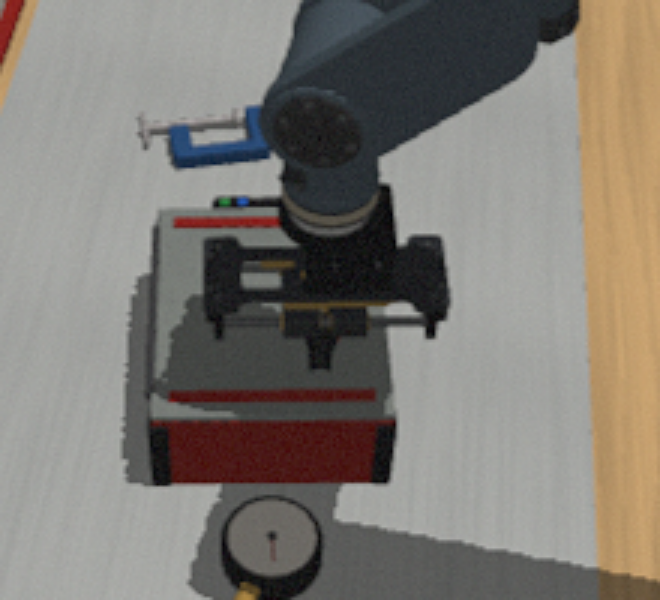

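The crop shows the cover almost flush with the box and the closed fingers at about (320,360) on its face. I'll press on a little until the force rises.

```bash
python3 -m pendant '[[0,0,0.005,0,0,0,1],[0,0,0.01,0,0,0,1],[0,0,0.01,0,0,0,1]]'; python3 -m pendant '[[0,0,0.005,0,0,0,1],[0,0,0.01,0,0,0,1],[0,0,0.01,0,0,0,1]]'
```

```text
time_s: 5.3
position: [0.5335, 0.0386, 0.1686]
tcp_rot: [[-0.131, 0.991, 0.002], [0.991, 0.131, -0.0], [-0.0, 0.001, -1.0]]
force: [-2.6, -0.6, 8.4]
opening: 0.003
grasp_force: 4.7
time_s: 5.6
position: [0.5335, 0.0386, 0.1684]
tcp_rot: [[-0.131, 0.991, 0.002], [0.991, 0.131, -0.001], [-0.001, 0.002, -1.0]]
force: [-5.0, 0.6, 23.3]
opening: 0.006
grasp_force: 11.4
```

```bash
python3 -m pendant '[[0,0,-0.1,0,0,0,1],[0,0,-0.35,0,0,0,1],[0.2,0,-0.6,0,0,0,-1],[0.4,0,-0.6,0,0,0,-1],[0.6,0,-0.6,0,0,0,-1],[0.8,0,-0.6,0,0,0,-1],[0.8,0,-0.6,0,0,0,-1],[0.8,0,-0.6,0,0,0,-1]]'; python3 - <<'E'
from h import *
p,d=capture("top");cv2.imwrite("pics/top2.png",cv2.resize(p[180:330,260:460,::-1],(800,600),interpolation=cv2.INTER_CUBIC));P=cloud("top",d)
np.save("top2.npy",d);cv2.imwrite("top2full.png",p[:,:,::-1])
print(look_for("stud_grip","top")[:2],look_for("cover","top")[:1],look_for("stud_disc","top")[:1])
im=p.astype(int);box=np.zeros(d.shape,bool);box[190:320,265:440]=1
m=box&(im[...,2]>im[...,0]+40)&(P[...,2]>.12)&(P[...,2]<.2)
B=P[m];print(len(B),B.mean(0),B.min(0),B.max(0))
t=B[B[:,2]>.145];print(len(t),t.mean(0));r=cv2.minAreaRect((t[:,:2]*1000).astype(np.float32));print(r)
c=box&(abs(P[...,2]-.0985)<.004)&(np.ptp(im,axis=2)<25);Q=P[c]
print(len(Q),Q.mean(0),np.linalg.lstsq(np.c_[Q[:,:2],np.ones(len(Q))],Q[:,2],rcond=None)[0],cv2.minAreaRect((Q[:,:2]*1000).astype(np.float32)))
E
```

```text
time_s: 6.4
position: [0.5118, 0.1979, 0.2851]
tcp_rot: [[-0.134, 0.991, 0.0], [0.991, 0.134, -0.001], [-0.001, 0.0, -1.0]]
force: [-0.4, -0.1, -0.5]
opening: 0.467
grasp_force: 0.0
[] [{'extent': [273.2, 204.1, 407.9, 320.9], 'conf': 0.74}] [{'extent': [336.1, 279.9, 359.5, 301.2], 'conf': 0.6}]
110 [ 0.5267962  -0.02615139  0.15100685] [ 0.52075767 -0.04585838  0.12777824] [ 0.53303475 -0.00876821  0.1581644 ]
95 [ 0.52717625 -0.02501017  0.15419847]
((527.2929077148438, -25.354703903198242), (9.412614822387695, 34.13996887207031), 7.390557289123535)
10810 [ 0.58466158 -0.01759802  0.09861652] [-0.00014483 -0.00015003  0.09869855] ((584.717529296875, -17.957260131835938), (204.91688537597656, 240.0912322998047), 7.551889896392822)
```

View pics/top2.png

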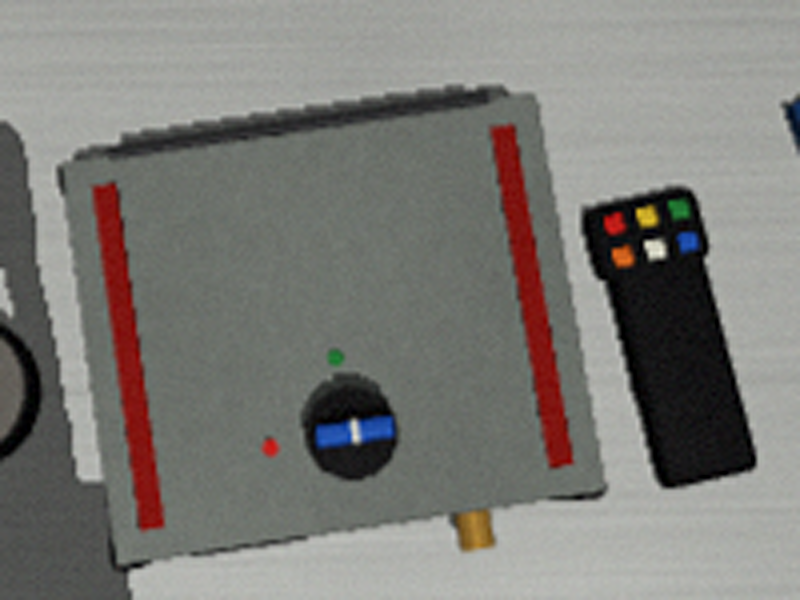

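The picture shows the cover shut, with the wing at crop (352,432) lying along the housing's y. That puts the stud at about (0.527, -0.0256), and its height and distance from the hinge both agree.

```bash
python3 -c "
from h import *
plan(.527,-.0256,.26,.131)"
```

```text
t 6.6 pos [0.5125 0.196  0.2849] F [-0.68  0.36  0.24] j6 1.8 
row [-1.108  -0.0714  0.1248] [-0.0001  0.0001 -0.0004]
```

```bash
python3 -m pendant '[[-0.95,-0.07,0,0,0,0,-1],[-0.95,-0.07,0,0,0,0,-1],[-0.95,-0.07,0,0,0,0,-1],[-0.95,-0.07,0,0,0,0,-1],[-0.95,-0.07,0,0,0,0,-1],[-0.95,-0.07,0,0,0,0,-1]]'; python3 -m pendant '[[-0.155,0,0.12,0,0,0,-1],[-0.155,0,0.12,0,0,0,-1],[-0.155,0,0.12,0,0,0,-1],[-0.155,0,0.12,0,0,0,-1]]';python3 -c "
from h import *
plan(.527,-.0256,.205,.131)"
```

```text
time_s: 7.2
position: [0.5231, 0.0052, 0.2849]
tcp_rot: [[-0.127, 0.992, -0.0], [0.992, 0.127, 0.001], [0.001, -0.0, -1.0]]
force: [-0.3, 0.2, 0.3]
opening: 0.996
grasp_force: 0.0
time_s: 7.6
position: [0.5272, -0.0225, 0.2614]
tcp_rot: [[-0.132, 0.991, 0.0], [0.991, 0.132, 0.0], [0.0, 0.0, -1.0]]
force: [-0.8, 0.2, 0.1]
opening: 1.001
grasp_force: 0.0
t 7.6 pos [ 0.5272 -0.0225  0.2614] F [-0.79  0.25  0.05] j6 -22.2 
row [-0.0153 -0.0032  0.2818] [ 0.     -0.0001  0.0005]
```

```bash
python3 -m pendant '[[-0.015,-0.003,0.1,0,0,0,-1],[-0.015,-0.003,0.2,0,0,0,-1],[-0.015,-0.003,0.28,0,0,0,-1],[-0.015,-0.003,0.28,0,0,0,-1],[-0.015,-0.003,0.28,0,0,0,0.6]]';python3 -c "
from h import *
plan(.527,-.0256,.203,.131)"
```

```text
time_s: 8.1
position: [0.5273, -0.0259, 0.2056]
tcp_rot: [[-0.132, 0.991, 0.001], [0.991, 0.132, -0.0], [-0.0, 0.001, -1.0]]
force: [-0.2, 0.1, 0.3]
opening: 0.962
grasp_force: 0.0
t 8.1 pos [ 0.5273 -0.0259  0.2056] F [-0.23  0.1   0.3 ] j6 -22.6 
row [ 0.0019 -0.0014  0.0131] [0.0002 0.     0.0006]
```

```bash
python3 -m pendant '[[0,0,0,0,0,0,0.7],[0,0,0,0,0,0,0.7],[0,0,0,0,0,0,0.7],[0,0,0,0,0,0,0.7],[0,0,0,0,0,0,0.7],[0,0,0,0,0,0,0.7],[0,0,0,0,0,0,1],[0,0,0,0,0,0,1]]';python3 -m pendant '[[0,0,0,0,0,0,1],[0,0,0,0,0,0,1]]'
```

```text
time_s: 8.9
position: [0.5271, -0.0268, 0.205]
tcp_rot: [[-0.131, 0.991, -0.0], [0.991, 0.131, 0.0], [0.0, -0.0, -1.0]]
force: [-0.2, 0.1, -0.4]
opening: 0.261
grasp_force: 0.0
time_s: 9.1
position: [0.5273, -0.0267, 0.205]
tcp_rot: [[-0.131, 0.991, 0.001], [0.991, 0.131, 0.0], [0.0, 0.001, -1.0]]
force: [-0.1, 0.5, -0.7]
opening: 0.112
grasp_force: 30.0
```

```bash
python3 -m pendant '[[0,0,0.005,0,0,0,1],[0,0,0.01,0,0,0,1],[0,0,0.015,0,0,0,1],[0,0,0.02,0,0,0,1],[0,0,0.025,0,0,0,1],[0,0,0.03,0,0,0,1],[0,0,0.035,0,0,0,1],[0,0,0.04,0,0,0,1]]'
```

```text
time_s: 9.9
position: [0.5273, -0.0268, 0.1972]
tcp_rot: [[-0.131, 0.991, 0.001], [0.991, 0.131, -0.0], [-0.0, 0.001, -1.0]]
force: [-0.1, 0.5, 5.9]
opening: 0.113
grasp_force: 30.0
```

```bash
python3 -m pendant '[[0,0,0.004,0,0,0,1],[0,0,0.008,0,0,0,1],[0,0,0.01,0,0,0,1],[0,0,0.01,0,0,0,1]]'
```

```text
time_s: 10.3
position: [0.5273, -0.0268, 0.1952]
tcp_rot: [[-0.131, 0.991, 0.001], [0.991, 0.131, -0.0], [-0.0, 0.001, -1.0]]
force: [-0.4, 1.1, 4.9]
opening: 0.113
grasp_force: 30.0
```

```bash
for i in 1; do python3 -m pendant '[[0,0,0.0025,0,0,0,1],[0,0,0.005,0,0,0,1],[0,0,0.005,0,0,0,1]]'; done | grep -E "posi|force"; python3 -m pendant '[[0,0,0.0025,0,0,0,1],[0,0,0.005,0,0,0,1],[0,0,0.005,0,0,0,1]]'| grep -E "posi|force"
```

```text
position: [0.5273, -0.0268, 0.1943]
force: [0.3, 0.5, 6.1]
grasp_force: 30.0
position: [0.5274, -0.0268, 0.1933]
force: [-0.4, 0.9, 6.2]
grasp_force: 30.0
```

```bash
python3 -m pendant '[[0,0,0.0025,0,0,0,1],[0,0,0.005,0,0,0,1],[0,0,0.005,0,0,0,1]]'| grep -E "posi|force"
```

```text
position: [0.5273, -0.0268, 0.1924]
force: [-0.5, 0.7, 6.9]
grasp_force: 30.0
```

```bash
python3 -m pendant '[[0,0,0.0025,0,0,0,1],[0,0,0.005,0,0,0,1],[0,0,0.005,0,0,0,1]]'| grep -E "posi|force"
```

```text
position: [0.5273, -0.0268, 0.1914]
force: [-0.2, 1.0, 6.8]
grasp_force: 30.0
```

```bash
python3 -m pendant '[[0,0,0.0025,0,0,0,1],[0,0,0.005,0,0,0,1],[0,0,0.005,0,0,0,1]]'| grep -E "posi|force"
```

```text
position: [0.5273, -0.0268, 0.1905]
force: [-1.4, 1.0, 6.7]
grasp_force: 30.0
```

```bash
python3 -m pendant '[[0,0,0.0025,0,0,0,1],[0,0,0.005,0,0,0,1],[0,0,0.005,0,0,0,1]]'| grep -E "posi|force"
```

```text
position: [0.5273, -0.0268, 0.1895]
force: [-0.8, 0.5, 7.3]
grasp_force: 30.0
```

```bash
python3 -m pendant '[[0,0,0.0025,0,0,0,1],[0,0,0.005,0,0,0,1],[0,0,0.005,0,0,0,1]]'| grep -E "posi|force"
```

```text
position: [0.5273, -0.0268, 0.1885]
force: [-1.0, 0.1, 8.9]
grasp_force: 30.0
```

```bash
python3 -m pendant '[[0,0,0.0025,0,0,0,1],[0,0,0.005,0,0,0,1],[0,0,0.005,0,0,0,1]]'| grep -E "posi|force"
```

```text
position: [0.5273, -0.0268, 0.1876]
force: [-0.5, -0.4, 7.7]
grasp_force: 30.0
```

```bash
python3 -m pendant '[[0,0,0.0025,0,0,0,1],[0,0,0.005,0,0,0,1],[0,0,0.005,0,0,0,1]]'| grep -E "posi|force"
```

```text
position: [0.5273, -0.0268, 0.1866]
force: [-1.2, 1.8, 8.8]
grasp_force: 30.0
```

```bash
python3 -m pendant '[[0,0,0.0025,0,0,0,1],[0,0,0.005,0,0,0,1],[0,0,0.005,0,0,0,1]]'| grep -E "posi|force"
```

```text
position: [0.5273, -0.0268, 0.1857]
force: [-0.6, 1.0, 9.2]
grasp_force: 30.0
```

```bash
python3 -m pendant '[[0,0,0.0025,0,0,0,1],[0,0,0.005,0,0,0,1],[0,0,0.005,0,0,0,1]]'| grep -E "posi|force"
```

```text
position: [0.5273, -0.0267, 0.1847]
force: [-1.1, 0.7, 9.3]
grasp_force: 30.0
```

```bash
python3 -m pendant '[[0,0,0.0025,0,0,0,1],[0,0,0.005,0,0,0,1],[0,0,0.005,0,0,0,1]]'| grep -E "posi|force"
```

```text
position: [0.5274, -0.0268, 0.1837]
force: [-0.4, 0.6, 9.0]
grasp_force: 30.0
```

```bash
python3 -m pendant '[[0,0,0.0025,0,0,0,1],[0,0,0.005,0,0,0,1],[0,0,0.005,0,0,0,1]]'| grep -E "posi|force"
```

```text
position: [0.5274, -0.0268, 0.1834]
force: [-1.1, 0.2, 14.0]
grasp_force: 30.0
```

```bash
python3 -m pendant '[[0,0,0.002,0,0,0,1],[0,0,0.002,0,0,0,1],[0,0,0.002,0,0,0,1]]'| grep -E "posi|force"
```

```text
position: [0.5274, -0.0268, 0.1833]
force: [-2.5, 1.0, 15.9]
grasp_force: 30.0
```

```bash
python3 -m pendant '[[0,0,0,0,0,0.02,1],[0,0,0,0,0,0.04,1],[0,0,0,0,0,0.06,1],[0,0,0,0,0,0.08,1],[0,0,0,0,0,0.1,1],[0,0,0,0,0,0.12,1],[0,0,0,0,0,0.12,1]]'; python3 -c "
from h import *
s=readout.read_state();print(s['moment'],s['force'],s['joint_positions'][5])"
```

```text
time_s: 15.2
position: [0.5272, -0.0268, 0.1833]
tcp_rot: [[0.244, 0.97, 0.001], [0.97, -0.244, -0.0], [-0.0, 0.001, -1.0]]
force: [-3.2, 1.0, 17.1]
opening: 0.112
grasp_force: 30.0
[2.09675414e-01 6.56096631e-01 4.06745548e-04] [-3.18565735  1.03787737 17.12633256] -0.9155775201917955
```

```bash
python3 -m pendant '[[0,0,0,0,0,0.025,1],[0,0,0,0,0,0.05,1],[0,0,0,0,0,0.075,1],[0,0,0,0,0,0.1,1],[0,0,0,0,0,0.125,1],[0,0,0,0,0,0.15,1],[0,0,0,0,0,0.175,1],[0,0,0,0,0,0.175,1]]'; python3 -c "
from h import *
s=readout.read_state();print(s['moment'],s['force'],s['joint_positions'][5])"
```

```text
time_s: 16.0
position: [0.527, -0.0266, 0.1833]
tcp_rot: [[0.715, 0.699, 0.0], [0.699, -0.715, -0.0], [0.0, 0.0, -1.0]]
force: [-2.6, 0.9, 17.3]
opening: 0.114
grasp_force: 30.0
[ 0.17973504  0.74101746 -0.01393279] [-2.64770781  0.93044953 17.32184383] 30.598522403494545
```

```bash
python3 -m pendant '[[0,0,0,0,0,0.025,1],[0,0,0,0,0,0.05,1],[0,0,0,0,0,0.075,1],[0,0,0,0,0,0.1,1],[0,0,0,0,0,0.13,1],[0,0,0,0,0,0.16,1],[0,0,0,0,0,0.19,1],[0,0,0,0,0,0.19,1]]'; python3 -c "
from h import *
s=readout.read_state();print(s['moment'],s['force'],s['joint_positions'][5])"
```

```text
time_s: 16.8
position: [0.5269, -0.0264, 0.1833]
tcp_rot: [[0.984, 0.176, 0.0], [0.176, -0.984, 0.0], [0.0, -0.0, -1.0]]
force: [-2.4, 1.8, 17.7]
opening: 0.117
grasp_force: 30.0
[ 0.44831712  0.84862771 -0.02021955] [-2.37798446  1.84523517 17.74869465] 64.81458646817214
```

```bash
python3 -m pendant '[[0,0,0,0,0,0.015,1],[0,0,0,0,0,0.03,1],[0,0,0,0,0,0.03,1]]'; python3 -c "
from h import *
s=readout.read_state();print(s['moment'],s['force'],s['joint_positions'][5])"
```

```text
time_s: 17.1
position: [0.5268, -0.0263, 0.1833]
tcp_rot: [[0.997, 0.083, 0.0], [0.083, -0.997, 0.001], [0.0, -0.001, -1.0]]
force: [-3.4, 2.3, 16.7]
opening: 0.113
grasp_force: 30.0
[0.47829791 0.79766954 0.01885258] [-3.38720135  2.30289418 16.72203279] 70.16660641556255
```

```bash
python3 -m pendant '[[0,0,-0.005,0,0,0,1],[0,0,-0.01,0,0,0,1],[0,0,-0.015,0,0,0,1],[0,0,-0.018,0,0,0,1],[0,0,-0.018,0,0,0,1]]'; python3 -m pendant '[[0,0,-0.002,0,0,0,0.6],[0,0,-0.002,0,0,0,-1],[0,0,-0.002,0,0,0,-1],[0,0,-0.002,0,0,0,-1],[0,0,-0.002,0,0,0,-1],[0,0,-0.002,0,0,0,-1],[0,0,-0.002,0,0,0,-1],[0,0,-0.002,0,0,0,-1]]'
```

```text
time_s: 17.6
position: [0.5268, -0.0263, 0.1858]
tcp_rot: [[0.996, 0.084, -0.0], [0.084, -0.996, 0.001], [-0.0, -0.001, -1.0]]
force: [-0.0, 1.1, 9.4]
opening: 0.113
grasp_force: 30.0
time_s: 18.4
position: [0.5271, -0.0268, 0.1856]
tcp_rot: [[0.996, 0.084, 0.0], [0.084, -0.996, -0.0], [0.0, 0.0, -1.0]]
force: [-0.1, -0.8, 0.2]
opening: 0.757
grasp_force: 0.0
```

```bash
python3 -m pendant '[[0,0,-0.05,0,0,0,-1],[0,0,-0.2,0,0,0,-1],[0,0,-0.4,0,0,0,-1],[0,0,-0.6,0,0,0,-1],[0,-0.3,-0.6,0,0,0,-1],[0,-0.6,-0.6,0,0,0,-1],[0,-0.9,-0.6,0,0,0,-1],[0,-1,-0.6,0,0,0,-1]]'; python3 -m pendant '[[0,-0.3,0,0,0,0,-1],[0,-0.3,0,0,0,0,-1],[0,-0.3,0,0,0,0,-1]]'; python3 - <<'E'
from h import *
p,d=capture("top");cv2.imwrite("pics/top3.png",cv2.resize(p[180:330,260:460,::-1],(800,600),interpolation=cv2.INTER_CUBIC));P=cloud("top",d)
im=p.astype(int);box=np.zeros(d.shape,bool);box[190:320,265:415]=1
m=box&(im[...,2]>im[...,0]+40)&(P[...,2]>.11)&(P[...,2]<.2)
t=P[m];print(len(t),t.mean(0),np.median(t[:,2]),cv2.minAreaRect((t[:,:2]*1000).astype(np.float32)))
c=box&(abs(P[...,2]-.0985)<.006)&(np.ptp(im,axis=2)<25);Q=P[c];print(len(Q),np.linalg.lstsq(np.c_[Q[:,:2],np.ones(len(Q))],Q[:,2],rcond=None)[0])
E
```

```text
time_s: 19.2
position: [0.5099, 0.1741, 0.3068]
tcp_rot: [[0.997, 0.083, 0.002], [0.083, -0.997, 0.0], [0.002, -0.0, -1.0]]
force: [0.9, 0.5, 1.1]
opening: 1.001
grasp_force: 0.0
time_s: 19.5
position: [0.5046, 0.234, 0.3062]
tcp_rot: [[0.996, 0.088, 0.001], [0.088, -0.996, -0.0], [0.001, 0.0, -1.0]]
force: [0.7, -0.3, 0.1]
opening: 1.001
grasp_force: 0.0
105 [ 0.52703938 -0.02600701  0.13455115] 0.13697573247030548 ((526.924560546875, -26.847030639648438), (36.48471450805664, 12.813416481018066), 5.186305522918701)
10951 [ 0.00012876 -0.00019978  0.09854868]
```

View pics/top3.png

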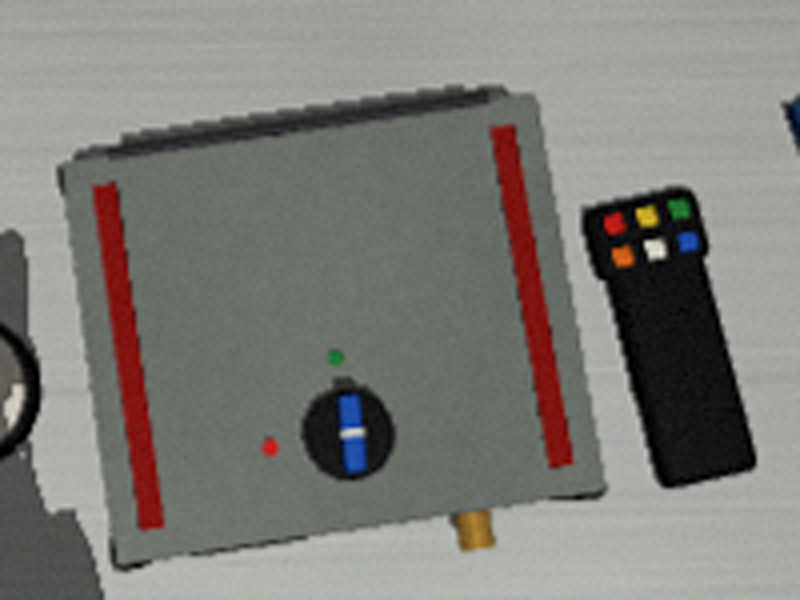

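The picture shows the wing along the housing's x at crop (352,433), pointing to the green dot. Its top is at 0.137, about 17 mm below the free height, so it is locked. The cover is flat, and the robot is clear.

```bash
python3 -c "
from rig import bot
print(bot.hand_in())"
```

```text
the job is handed in; nothing more can be done
None
```

The cover is shut and the stud is pushed in, turned about 1.6 rad clockwise and sprung back into its lock. The robot was clear when I handed the job in, but the hand-in gave no verdict.

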